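Lock the printed hand onto its forearm

TASK

Fit the printed hand to the short grey forearm: first lay the red friction ring flat in the recess round the slot, then lower the hand upright onto it so that its T key passes right down through the slot. Turn the hand a quarter turn clockwise (seen from above) so that it holds, with the orange mark on its cuff at the orange mark on the forearm's rim and the palm facing that way, and let go. Leave the other things on the bench where they are.

Things in the scene. Friction and masses are not known exactly. Their poses are not given: they have to be found in the camera images.
- fist_center (a point): printed right hand, closed fist, black and grey, upright, 0.24 kg; point on its axis mid-fist, 70 mm above the underside of its cuff. x out of the palm, z up. Fist 46 mm thick along x, centred, flat back and flat finger fronts to grip from 10 mm below the point to 20 above; 63 mm wide along y; top 31 mm above; thumb at +y to 48 mm. Starts standing in the organiser's middle cell, cuff on the rim
- fist_cuff (a point): centre of the underside of the hand's cuff, a black disc 62 mm across and 8 mm thick, 70 mm below the middle of the fist; axes as the hand. Below it a tapered spigot, 43 mm across and 6 mm deep, fits loosely in the red ring; then a stem 12 mm thick, down to 26 mm, and the T key: 38 mm in all, so lift the hand 40 mm or more straight up to clear the cell
- fist_key (a point): centre of the hand's T key: a round steel cross pin 12 mm thick, 42 mm long over its round ends, lying along the hand's y (across the palm's width), on the hand's axis, 32 mm below the underside of the cuff, 102 mm below the middle of the fist; axes as the hand
- fist_mark (a point): orange mark on the edge of the hand's cuff, palm side: 31 mm from the axis along the hand's +x, 4 mm above the underside of the cuff
- ring_center (a point): red friction ring, 64 mm outside, 48 mm inside, 16 mm high, 35 g, lying flat on the table; the point is its centre, half-way up. In the recess its lower 5 mm are below the rim: grip it by its upper half
- wrist_seat (a point): wrist on top of the short grey forearm, fixed upright on a round white base 150 mm across: centre of the floor of its round recess, 125 mm above the table, z up. Recess 68 mm across, 5 mm deep, rim 88 mm across outside. When all is seated the ring stands 11 mm above the rim, the cuff's underside is 16 mm, the middle of the fist 86 mm above this point, and the key's pin has 2 mm of play under the plate
- wrist_slot (a point): centre of the slot's mouth, in the aluminium floor plate (8 mm thick) of the recess: 48 mm long along x of this frame, 16 mm wide, open below. The key goes down with the hand's y along the slot and the palm towards +y; then a clockwise quarter turn seen from above brings the palm to +x. Stops under the plate end the turn just past there; the other way the key soon jams
- wrist_mark (a point): orange mark on the rim of the forearm's wrist, at +x of the wrist's frame, 39 mm from its axis, 5 mm above the recess floor
- organiser_rim (a point): white honeycomb organiser fixed to the table, seven cells, about 170 mm across and 60 mm high: the point is at rim height in the middle of its middle cell, where the hand stands; small bits lie in the other cells
- gluestick_center (a point): yellow glue stick with a red cap, 26 mm across, 78 mm tall, standing in a cell of the honeycomb organiser; the point is half-way up
- spacer_center (a point): black thin spacer ring, 60 mm across, 6 mm high, lying flat about 105 mm beyond the red ring: not wanted in this job; the point is its centre
- screwdriver_center (a point): screwdriver with a yellow handle, 190 mm long, lying near the robot; the point is near its middle
- scraper_center (a point): print scraper with a blue handle, 200 mm long, lying on the left; the point is near its middle
- caliper_center (a point): digital caliper, 225 mm long, lying near the robot; the point is near its middle
- bottle_center (a point): white bottle with a red cap, 56 mm across, 140 mm tall, standing on the right; the point is half-way up
- block_center (a point): white printed block with square holes, 75 x 130 x 55 mm, at the far side; the point is its centre
- spool_center (a point): small spool of orange filament lying flat, 104 mm across, 55 mm high, at the far side; the point is its centre
Things that resemble listed ones, but are neither listed nor needed, are in the scene too. What is shaped like the part that bears fist_center but brown, purple or turquoise is not meant.

How it is judged:
By the outcome, as a careful person would: the job done as asked, in the order asked, and still so for the second after the job is handed in, with the robot touching nothing.
It also fails if it takes over 64 s, if anything falls off the work surface, if the arm or the gripper's body presses on something with over 40 N, if the wrist force passes 120 N, or if a joint passes its speed limit or range.

ROBOT

A 7-joint arm with a two-finger parallel gripper is mounted at the origin on the work surface. World frame = base frame: x ahead of the robot, y to its left, z up, the work surface at z = 0. Lengths are in m, angles in rad, forces in N, time in s.
With the tool pointing down it reaches from about 0.4 to 0.85 m from the base axis. Payload 10.4 kg.
Tool frame: the origin (TCP) lies midway between the tips of the shut fingers; the grasp point (between the pads) lies 19 mm behind it; z points along the fingers, y is the line along which they close (so a half turn about z gives the same grasp; the last joint's range is limited). The gripper opens to 85 mm and grips with 20 to 120 N. Pads are 22 mm wide; open, the fingers measure 114 mm over their backs; the gripper's body (76 mm by 85 mm) begins 54 mm behind the grasp point. The pads swing forward as they close: fully open they stand 13 mm farther back than shut.
Start: joints at [1.25, 0.332, -0.065, 1.46, 0.022, 1.35, -0.088], TCP at [0.183, -0.598, 0.231] pointing down, gripper open.
Joint ranges: [-2.6, 2.6], [-0.5, 2.12], [-1.47, 1.34], [0.16, 2.42], [-1.27, 4.41], [0.06, 2.06], [-2.6, 2.6]. Speed limits (rad/s): [2.22, 2.22, 2.79, 2.79, 3.14, 3.14, 3.14].

INTERFACE

Orientations are given as a unit quaternion [x, y, z, w].
In Python, from workcell import get_obs, camera, camera_params, hand_in gives the robot as it stands.
- The arm moves only by the tool carry_out, never from a script. Its argument "commands" is a list that holds one entry, the list of rows, each a list of 6 numbers: the shift along the tool's x, y, z in units of 40 mm (1.0 is 40 mm), then the turn, a rotation vector about the tool's x, y, z in units of 6 degrees (1.0 is 6 degrees). In form: [[[x, y, z, ax, ay, az], ...]]. A call has 1 to 20 rows; each row shifts and turns the commanded pose from where the row before left it, along the tool's axes as they then stand; what a row does not reach is not made up. A row lasts 1/12 s, in which the tool goes at most 41.7 mm and 7.16 degrees, less where a joint would pass 70% of its speed; a pose out of reach is approached as far as the arm can. A call is refused whole if a number of a shift passes 1 or a number of a turn 1, either way. A call with a gripper value outside its range is refused whole. "hand" is the closure, from -1 (fully open) to 1 (shut), set as the call begins (left out, the last holds). The fingers move at their own pace and stop on an object; "force" is the grip in N (left out, the last holds). Time passes only in rows, so rows that do not move let the fingers close. It gives the time, the measured TCP pose, the force, the opening and the grip force at its end, in the units of the state.
- get_obs(): the state, without advancing time (a new reading comes with each control period).
- camera(name): name is "scene" or "top" or "wrist"; returns the picture (420x560x3 uint8, red, green, blue); there is no depth.
- camera_params(name): a dict with "mtx" (3x3 intrinsics, pixels), "k1" (the pictures are not rectified: a ray, as slopes to the right and down, at radius r is drawn at 1 + k1 r^2 times it, then the intrinsics apply), "R" (3x3) and "t" (3): a world point X has camera coordinates R X + t. Camera axes: x right, y down, z forward; pixel columns grow to the right and rows downward; lengths in m; the calibration is good to about 2 mm. A picture is of the moment at which its call begins: read the wrist's pose just before it. camera_params takes no time and is no camera call; for the wrist camera it gives the pose at the moment of the call.
- hand_in(): hands the job in; it is judged then, once.
The state is a dict: "clock": time; "joint_pos": joint angles; "joint_velocities": joint speeds; "tau": joint torques, N m; "position": TCP position; "ee_rot": TCP orientation; "ft_force": force on the tool from outside, world axes, zero at the start; "torque": the same for the moment, N m; "grip_width": opening from 0.0 (shut) to 1.0 (fully open); "grasp_force": force on a finger pad.
Only numpy, scipy, OpenCV 4.12 (cv2) and the standard library are available. Lean on these libraries where they do the work, as an engineer would, in place of code of your own. Each camera call takes 0.05 s, during which the arm holds its last target. There are 200 camera calls.

## Working session

There is one attempt and no reset: what is moved stays moved. The work goes in short steps, Python scripts to look and compute and a tool call to move; the robot and the scene stay as the last step left them, time stands still between calls to the robot, and variables do not carry over. Pictures are saved under pics/ and viewed, at most 13 in all, crops included, and the job is handed in when it is done.

Besides the shell and the picture viewer there is one more tool, called as name([rows], argument=value, ...), one row to a line, values as JSON. carry_out: Moves the arm, as the interface text tells. Its arguments: {"type":"object","properties":{"commands":{"type":"array"},"hand":{"type":"number"},"force":{"type":"number"}},"required":["commands"]}

```bash
mkdir -p pics; cat > h.py <<'E'
import numpy as np, cv2
from workcell import get_obs, camera, camera_params, hand_in
from scipy.spatial.transform import Rotation as Ro
def snap(n,f):
    p=camera_params(n); im=camera(n); cv2.imwrite(f'pics/{f}.png',im[:,:,::-1]); np.save(f'pics/{f}.npy',np.array(p,dtype=object),allow_pickle=True); return im,p
def load(f): return cv2.imread(f'pics/{f}.png'), np.load(f'pics/{f}.npy',allow_pickle=True).item()
def at(p,u,v,z):
    M=np.array(p['mtx']);d=np.array([(u-M[0,2])/M[0,0],(v-M[1,2])/M[1,1]]);s=d.copy()
    for _ in range(30): s=d/(1+p['k1']*(s@s))
    R=np.array(p['R']);c=-R.T@np.array(p['t']);r=R.T@np.array([*s,1]);return c+r*(z-c[2])/r[2]
def proj(p,X):
    X=np.atleast_2d(X);c=X@np.array(p['R']).T+np.array(p['t']);s=c[:,:2]/c[:,2:];s=s*(1+p['k1']*(s**2).sum(1,keepdims=True))
    M=np.array(p['mtx']);return s*[M[0,0],M[1,1]]+M[:2,2]
E
python3 - <<'E'
from h import *
a,p=snap('top','top1');b,q=snap('scene','sc1')
for P in(p,q):print(P['mtx'],P['k1'],-np.array(P['R']).T@P['t'])
print(get_obs())
cv2.imwrite('pics/top1b.png',cv2.resize(a[:,:,::-1],(800,600),interpolation=cv2.INTER_CUBIC))
cv2.imwrite('pics/sc1b.png',cv2.resize(b[:,:,::-1],(800,600),interpolation=cv2.INTER_CUBIC))
E
```

```text
[[421.69914864   0.         293.21181795]
 [  0.         421.69914864 214.72209634]
 [  0.           0.           1.        ]] 0.03858642772889914 [ 0.26062439 -0.00926756  1.30755045]
[[413.44403691   0.         283.01269217]
 [  0.         413.44403691 213.58561184]
 [  0.           0.           1.        ]] -0.1170936970790566 [1.22714052 0.28655652 0.99304461]
{'clock': 0.1, 'joint_pos': array([ 1.25038449,  0.33281263, -0.06470814,  1.46086858,  0.02158715,
        1.34992435, -0.08847562]), 'joint_velocities': array([ 1.22024646e-03, -2.83866738e-03,  1.10888516e-03, -3.57684197e-03,
        5.34446321e-04, -4.87923484e-05, -1.95563834e-03]), 'tau': array([ 2.33993880e-03, -6.26744628e+01,  4.97903978e-02, -3.92429852e+01,
        1.62456022e-02,  7.06867766e-03, -3.60518186e-05]), 'position': array([ 0.18329509, -0.59715153,  0.23058768]), 'ee_rot': array([ 9.88930156e-01,  1.48380296e-01, -1.20387942e-04, -6.47914104e-04]), 'ft_force': array([ 0.85263376,  0.13572841, -0.27417711]), 'torque': array([0.02730537, 0.00076949, 0.02659007]), 'grasp_force': 0.0, 'grip_width': 1.0048231214983163}
```

View pics/top1b.png

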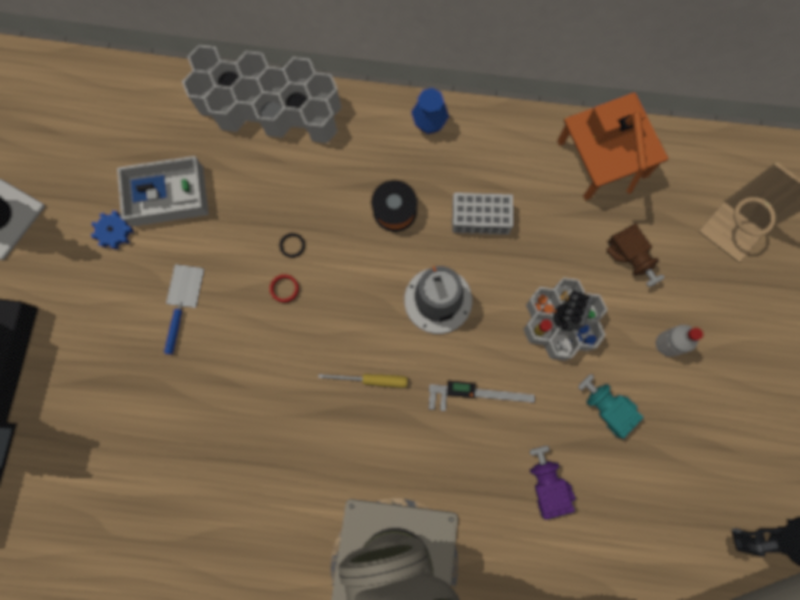

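View pics/sc1b.png

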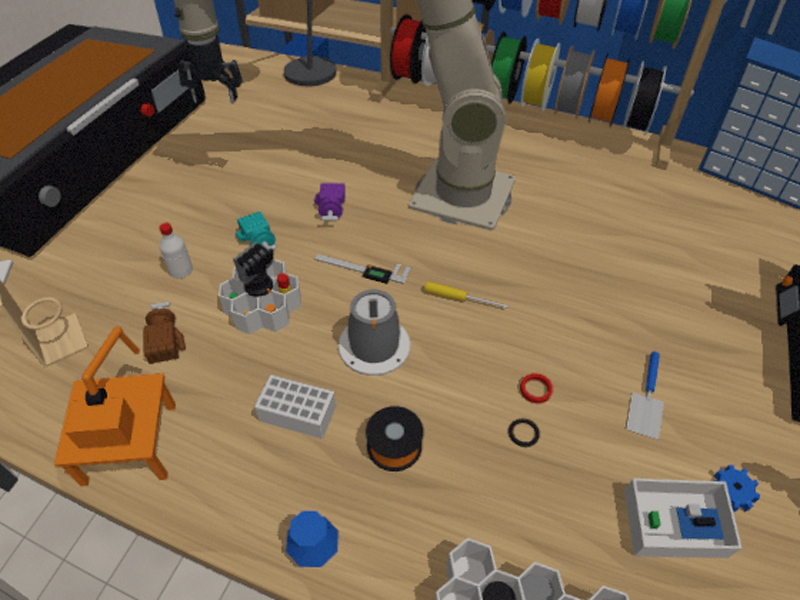

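The overhead shot shows the red ring at about (199,202) px, the wrist top at (307,204) and the hand at (402,217). In both views the wrist's orange mark is on the far (+x) side. I'll measure on enlarged crops next.

```bash
python3 - <<'E'
from h import *
a,p=load('top1');b,q=load('sc1')
for im,P,n in((a,p,'top'),(b,q,'sc')):
    h=cv2.cvtColor(im,cv2.COLOR_BGR2HSV); m=(((h[...,0]<6)|(h[...,0]>174))&(h[...,1]>150)&(h[...,2]>70)).astype(np.uint8)
    k,l,s,c=cv2.connectedComponentsWithStats(m)
    for i in range(1,k):
        if s[i,4]>25:
            u=s[i,0]+(s[i,2]-1)/2;v=s[i,1]+(s[i,3]-1)/2;print(n,s[i],at(P,u,v,.008).round(4))
c1=cv2.resize(a[175:260,275:435],(800,425),interpolation=cv2.INTER_CUBIC)
c2=cv2.resize(b[160:260,150:300],(800,533),interpolation=cv2.INTER_CUBIC)
cv2.imwrite('pics/c1.png',c1);cv2.imwrite('pics/c2.png',c2)
E
```

```text
top [189 193  20  19 118] [0.5369 0.319  0.008 ]
top [378 224   8   8  45] [ 0.529  -0.2621  0.008 ]
top [482 230  10   8  58] [ 0.5517 -0.5858  0.008 ]
sc [377   0  16  12 165] [-1.3251 -0.0247  0.008 ]
sc [275  13  19  41 456] [-0.7227 -0.439   0.008 ]
sc [98 72 10  9 65] [-0.0294 -1.0602  0.008 ]
sc [112 156   9   8  54] [ 0.4194 -0.6461  0.008 ]
sc [194 191   9  11  70] [ 0.4669 -0.2834  0.008 ]
sc [364 262  23  20 209] [0.5379 0.3201 0.008 ]
```

View pics/c1.png

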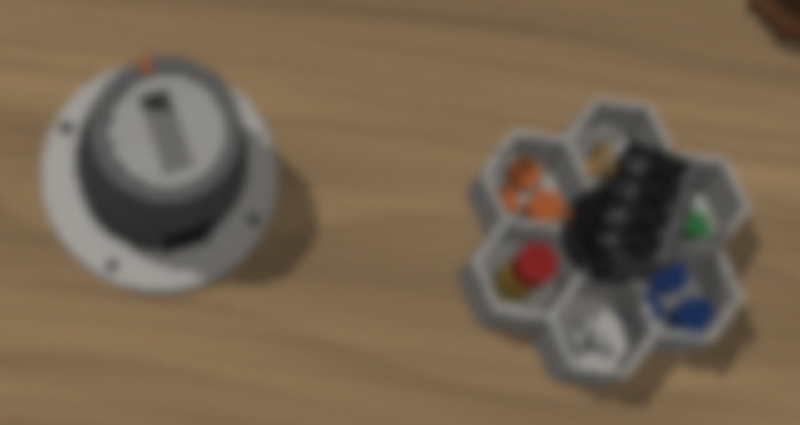

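View pics/c2.png

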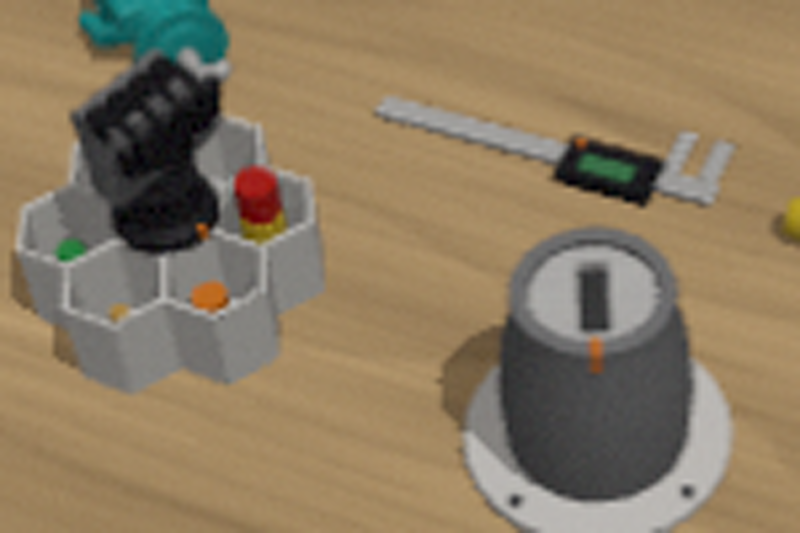

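The crops show the rim disc centre at about c1 (165,133), the slot running from (153,95) to (181,168), and the orange rim mark at (146,66). In c2 the hand's cuff mark is at (202,231), on the side facing the wrist.

```bash
python3 - <<'E'
from h import *
a,p=load('top1');b,q=load('sc1')
T=lambda X,Y:((X+.5)/5-.5+275,(Y+.5)/5-.5+175)
k=150/800
S=lambda X,Y:((X+.5)*k-.5+150,(Y+.5)*k-.5+160)
print('floor c',at(p,*T(167,133),.127),'rim c',at(p,*T(163,132),.13),'sc',at(q,*S(594,288),.130))
print('mark top',at(p,*T(146,66),.13),'sc',at(q,*S(596,342),.13))
print('slot',at(p,*T(153,95),.125),at(p,*T(181,168),.125))
print('slot sc',at(q,*S(593,265),.125),at(q,*S(594,330),.125))
print('handmark',at(q,*S(202,231),.064))
print('cuff c',at(q,*S(164,210),.064))
print('org verts',[at(p,*T(*x),.06).round(3) for x in((615,98),(512,132),(735,160),(745,290),(470,262),(605,380),(480,290))])
o=get_obs();R=Ro.from_quat(o['ee_rot']).as_matrix();print(R.round(3)); P=camera_params('wrist');print('cam in tool',R.T@(-np.array(P['R']).T@P['t']-o['position']),(np.array(P['R'])@R).round(2))
E
```

```text
floor c [ 0.55414941 -0.02260053  0.127     ] rim c [ 0.55369721 -0.02021517  0.13      ] sc [ 0.5546426  -0.02019774  0.13      ]
mark top [ 0.59146069 -0.00576063  0.13      ] sc [ 0.58725163 -0.0052418   0.13      ]
slot [ 0.57610678 -0.01187762  0.125     ] [ 0.53510326 -0.03307873  0.125     ]
slot sc [ 0.5363871  -0.02864869  0.125     ] [ 0.5766677  -0.01095614  0.125     ]
handmark [ 0.54725846 -0.26690457  0.064     ]
cuff c [ 0.54124093 -0.29536748  0.064     ]
org verts [array([ 0.627, -0.292,  0.06 ]), array([ 0.598, -0.232,  0.06 ]), array([ 0.598, -0.367,  0.06 ]), array([ 0.519, -0.378,  0.06 ]), array([ 0.515, -0.213,  0.06 ]), array([ 0.454, -0.299,  0.06 ]), array([ 0.499, -0.221,  0.06 ])]
[[ 0.956  0.293 -0.   ]
 [ 0.293 -0.956  0.001]
 [-0.    -0.001 -1.   ]]
cam in tool [ 0.06930495 -0.00116768 -0.14403226] [[-0.    1.   -0.  ]
 [-0.96 -0.   -0.27]
 [-0.27  0.    0.96]]
```

carry_out([
  [[0, 0, 0, 0, 0, -1], [0, 0, 0, 0, 0, -1], [0, 0, 0, 0, 0, -1], [0, 0, 0, 0, 0, -1], [0, 0, 0, 0, 0, -1], [0, 0, 0, 0, 0, -1], [0, 0, 0, 0, 0, -1], [0, 0, 0, 0, 0, -1], [0, 0, 0, 0, 0, -1], [0, 0, 0, 0, 0, -1], [0, 0, 0, 0, 0, -1], [0, 0, 0, 0, 0, -1]],
], hand=-1, force=40)

```text
clock: 1.1
position: [0.1833, -0.5973, 0.2308]
ee_rot: [0.711, 0.703, 0.0, -0.0]
ft_force: [-0.3, -0.6, -0.4]
grip_width: 0.997
grasp_force: 0.0
```

carry_out([
  [[0.8, 0.515, -0.035, 0, 0, 0], [0.8, 0.515, -0.035, 0, 0, 0], [0.8, 0.515, -0.035, 0, 0, 0], [0.8, 0.515, -0.035, 0, 0, 0], [0.8, 0.515, -0.035, 0, 0, 0], [0.8, 0.515, -0.035, 0, 0, 0], [0.8, 0.515, -0.035, 0, 0, 0], [0.8, 0.515, -0.035, 0, 0, 0], [0.8, 0.515, -0.035, 0, 0, 0], [0.8, 0.515, -0.035, 0, 0, 0], [0.8, 0.515, -0.035, 0, 0, 0], [0.8, 0.515, -0.035, 0, 0, 0], [0.8, 0.515, -0.035, 0, 0, 0], [0.8, 0.515, -0.035, 0, 0, 0], [0.8, 0.515, -0.035, 0, 0, 0], [0.8, 0.515, -0.035, 0, 0, 0], [0.8, 0.515, -0.035, 0, 0, 0], [0.8, 0.515, -0.035, 0, 0, 0], [0, 0, 0, 0, 0, 0]],
])

```text
clock: 2.68
position: [0.5655, -0.0195, 0.2563]
ee_rot: [0.71, 0.704, 0.002, -0.001]
ft_force: [-1.1, 0.6, -0.2]
grip_width: 0.998
grasp_force: 0.0
```

```bash
python3 - <<'E'
from h import *
a,p=snap('wrist','w1');o=get_obs();print(o['position'],Ro.from_quat(o['ee_rot']).as_matrix().round(3),o['joint_pos'].round(2),o['clock'])
cv2.imwrite('pics/w1b.png',cv2.resize(a[:,:,::-1],(800,600),interpolation=cv2.INTER_CUBIC))
E
```

```text
[ 0.56440004 -0.02290877  0.25605709] [[ 0.009  1.    -0.   ]
 [ 1.    -0.009  0.003]
 [ 0.003 -0.    -1.   ]] [ 0.6   0.27 -0.76  1.55  0.19  1.39 -0.19] 2.7333
```

View pics/w1b.png

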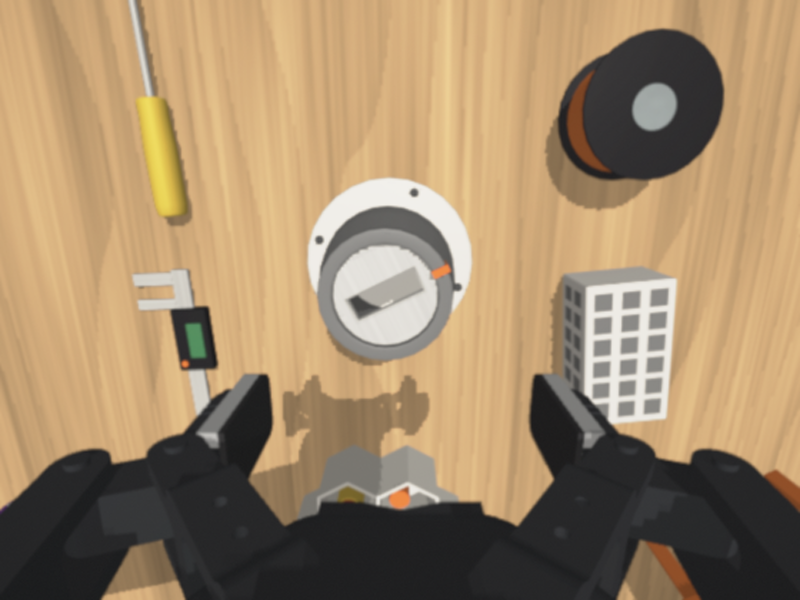

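The wrist-camera picture shows the forearm rim as a circle centred at about (386,294) of 800x600, with the orange mark at (441,271). The slot's corners are near (347,299), (414,267), (425,288) and (360,320).

```bash
python3 - <<'E'
from h import *
a,p=load('w1');k=.7
W=lambda X,Y:((X+.5)*k-.5,(Y+.5)*k-.5)
print('rim',at(p,*W(386,294.5),.13),[at(p,*W(*x),.13).round(4) for x in((318,294),(454,294),(386,228),(386,361))])
m=at(p,*W(441,271),.13);print('mark',m)
s=np.array([at(p,*W(*x),.125) for x in((347,299),(414,267),(425,288),(360,320))]);print(s.round(4),s.mean(0));d=s[1]-s[0]+s[2]-s[3];print(np.degrees(np.arctan2(d[1],d[0])))
# finer: floor disc & rim by thresholds
h=cv2.cvtColor(a,cv2.COLOR_BGR2HSV);o=((abs(h[...,0].astype(int)-10)<7)&(h[...,1]>170)&(h[...,2]>120)).astype(np.uint8)
n,l,st,c=cv2.connectedComponentsWithStats(o)
for i in range(1,n):
  if st[i,4]>15: print(st[i],c[i],at(p,*c[i],.13))
g=cv2.cvtColor(a,cv2.COLOR_BGR2GRAY)
H=cv2.HoughCircles(cv2.GaussianBlur(g,(3,3),0)[140:270,200:350],cv2.HOUGH_GRADIENT,1,5,param1=100,param2=18,minRadius=30,maxRadius=55)
for x in H[0][:5]: print(x,at(p,x[0]+200,x[1]+140,.13))
print(get_obs()['position'])
E
```

```text
rim [ 0.55577093 -0.01941562  0.13      ] [array([ 0.5122, -0.0187,  0.13  ]), array([ 0.5994, -0.0194,  0.13  ]), array([0.5565, 0.0228, 0.13  ]), array([ 0.555 , -0.0654,  0.13  ])]
mark [ 0.59075869 -0.00436303  0.13      ]
[[ 0.53   -0.0235  0.125 ]
 [ 0.5739 -0.0026  0.125 ]
 [ 0.581  -0.0165  0.125 ]
 [ 0.538  -0.038   0.125 ]] [ 0.55573178 -0.02019023  0.125     ]
26.036368115830175
[398  53  23  64 407] [405.40540541  88.63144963] [0.67000349 0.08055859 0.13      ]
[304 186  11   8  42] [308.76190476 189.47619048] [ 0.59094878 -0.0042967   0.13      ]
[536 330  24  24 227] [549.36123348 340.31718062] [ 0.85158707 -0.16983912  0.13      ]
[274 343  12  12 100] [279.72 348.65] [ 0.56335858 -0.17527653  0.13      ]
[454 380  29  32 309] [468.74433657 395.27508091] [ 0.77618837 -0.24165702  0.13      ]
[479 416  10   4  26] [484.11538462 418.03846154] [ 0.80038083 -0.27597949  0.13      ]
[71.5 51.5 47.7] [ 0.557306   -0.00589751  0.13      ]
[69.5 69.5 49.7] [ 0.55521049 -0.02273072  0.13      ]
[66.5 65.5 33.5] [ 0.55253019 -0.01891753  0.13      ]
[68.5 57.5 53.3] [ 0.55449543 -0.0114312   0.13      ]
[63.5 60.5 54.4] [ 0.54989018 -0.01419518  0.13      ]
[ 0.56440004 -0.02290877  0.25605709]
```

carry_out([
  [[0.85, -0.075, 0.3, 0, 0, 0], [0.85, -0.075, 0.3, 0, 0, 0], [0.85, -0.075, 0.3, 0, 0, 0], [0.85, -0.075, 0.3, 0, 0, 0], [0.85, -0.075, 0.3, 0, 0, 0], [0.85, -0.075, 0.3, 0, 0, 0], [0.85, -0.075, 0.3, 0, 0, 0], [0.85, -0.075, 0.3, 0, 0, 0], [0.85, -0.075, 0.3, 0, 0, 0], [0.85, -0.075, 0.3, 0, 0, 0], [0, 0, 0, 0, 0, 0], [0, 0, 0, 0, 0, 0], [0, 0, 0, 0, 0, 0]],
])

```text
clock: 3.82
position: [0.5395, 0.3116, 0.1361]
ee_rot: [0.713, 0.701, -0.001, 0.0]
ft_force: [-0.3, -0.2, 0.2]
grip_width: 0.994
grasp_force: 0.0
```

```bash
cat >> h.py <<'E'
def red(im,p,z,lo=60):
    h=cv2.cvtColor(im,cv2.COLOR_BGR2HSV); m=(((h[...,0]<6)|(h[...,0]>172))&(h[...,1]>140)&(h[...,2]>lo)).astype(np.uint8)
    k,l,s,c=cv2.connectedComponentsWithStats(m)
    for i in range(1,k):
        if s[i,4]>150:
            cn=cv2.findContours((l==i).astype(np.uint8),cv2.RETR_EXTERNAL,cv2.CHAIN_APPROX_NONE)[0][0][:,0]
            q=np.array([at(p,*x,z)[:2] for x in cn]).astype(np.float32);(cx,cy),r=cv2.minEnclosingCircle(q);print(s[i],'box',q.min(0),q.max(0),'circ',cx,cy,r)
def to(x,y,z,yaw=None):
    o=get_obs();R=Ro.from_quat(o['ee_rot']).as_matrix();print('at',o['position'].round(4),'yaw',np.degrees(np.arctan2(R[1,0],R[0,0])).round(2),'tilt',R[:,2].round(3),'units',(R.T@(np.array([x,y,z])-o['position'])/.04).round(3),'t',o['clock'],'q',o['joint_pos'].round(2))
E
python3 - <<'E'
from h import *
a,p=snap('wrist','w2');red(a[:,:,::-1].copy(),p,.016);red(a[:,:,::-1].copy(),p,.008);to(.5375,.3195,.001)
E
```

```text
[ 243  161   71   70 1828] box [0.50597376 0.28978318] [0.56822133 0.35261476] circ 0.5366151332855225 0.32116129994392395 0.031945761293172836
[ 243  161   71   70 1828] box [0.5049347  0.28698087] [0.5690682 0.3517161] circ 0.5365157723426819 0.3193616271018982 0.03295989707112312
at [0.54   0.311  0.1365] yaw 88.94 tilt [ 0.    -0.001 -1.   ] units [ 0.216 -0.067  3.386] t 3.8667 q [ 0.02  0.52 -0.82  1.55  0.4   1.24 -0.88]
```

carry_out([
  [[0.13, -0.04, 0.5, 0, 0, 0], [0.12, -0.04, 0.8, 0, 0, 0], [0, 0, 0.8, 0, 0, 0], [0, 0, 0.7, 0, 0, 0], [0, 0, 0.4, 0, 0, 0], [0, 0, 0.19, 0, 0, 0], [0, 0, 0, 0, 0, 0], [0, 0, 0, 0, 0, 0]],
])

```text
clock: 4.53
position: [0.5371, 0.3228, 0.0022]
ee_rot: [0.713, 0.701, 0.001, 0.0]
ft_force: [-0.5, 1.3, 0.1]
grip_width: 1.001
grasp_force: 0.0
```

carry_out([
  [[0, 0, 0, 0, 0, 0], [0, 0, 0, 0, 0, 0], [0, 0, 0, 0, 0, 0], [0, 0, 0, 0, 0, 0], [0, 0, 0, 0, 0, 0], [0, 0, 0, 0, 0, 0]],
], hand=1, force=30)

```text
clock: 5.03
position: [0.5371, 0.3233, 0.0028]
ee_rot: [0.713, 0.701, 0.001, 0.001]
ft_force: [-0.8, -1.1, 7.1]
grip_width: 0.717
grasp_force: 31.7
```

carry_out([
  [[0, 0, -0.3, 0, 0, 0], [0, 0, -0.7, 0, 0, 0], [0, 0, -1, 0, 0, 0], [0, 0, -1, 0, 0, 0], [0, 0, -1, 0, 0, 0], [0, 0, -1, 0, 0, 0], [0, 0, 0, 0, 0, 0], [0, 0, 0, 0, 0, 0]],
])

```text
clock: 5.7
position: [0.5369, 0.3239, 0.2048]
ee_rot: [0.713, 0.701, 0.003, 0.001]
ft_force: [-0.3, 0.4, -2.2]
grip_width: 0.717
grasp_force: 33.5
```

```bash
python3 - <<'E'
from h import *
a,p=snap('wrist','w3');b,q=snap('scene','s3');to(.5555,-.02,.23)
c=cv2.resize(a[150:420,120:440],(640,540));d=cv2.resize(b[180:300,310:440],(0,0),fx=4,fy=4,interpolation=cv2.INTER_CUBIC)
c=cv2.resize(c,(400,338));d=cv2.resize(d,(400,369));H=np.zeros((369,800,3),np.uint8);H[:338,:400]=c;H[:,400:]=d;cv2.imwrite('pics/m3.png',H[:,:,::-1])
print(get_obs()['grip_width'],get_obs()['grasp_force'],get_obs()['ft_force'])
E
```

```text
at [0.5359 0.3226 0.2009] yaw 89.07 tilt [ 0.    -0.001 -1.   ] units [-8.556  0.63  -0.724] t 5.8 q [ 0.01  0.48 -0.84  1.47  0.36  1.36 -0.87]
0.7166095612655838 33.49356190476101 [-0.49636793  0.4226607  -1.26605332]
```

View pics/m3.png

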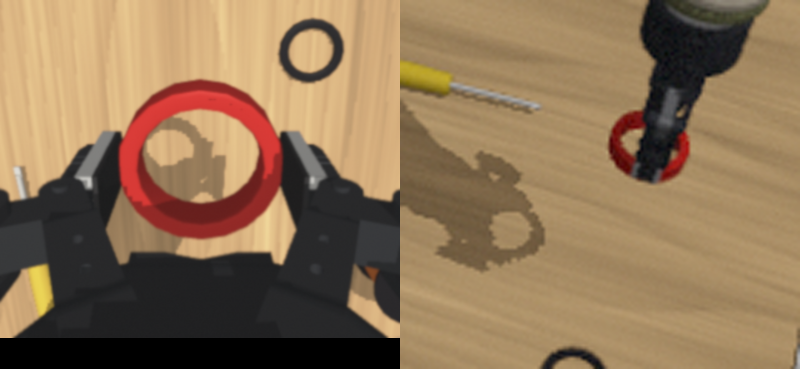

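Both views show the ring level between the pads. I'll work out its offset from the TCP using the bright top face.

```bash
python3 - <<'E'
from h import *
a,p=load('w3')
h=cv2.cvtColor(a,cv2.COLOR_BGR2HSV);v=h[...,2][((h[...,0]<6)|(h[...,0]>172))&(h[...,1]>140)];print(np.percentile(v,[5,25,50,75,95]))
R=Ro.from_quat(get_obs()['ee_rot']).as_matrix();M=np.array(p['R']);c=-M.T@np.array(p['t'])
tcp=c-R@np.array([.0693,-.00117,-.144]);print('tcp',tcp)
for lo in(60,180,200):red(a,p,tcp[2]+.0132,lo)
red(a,p,tcp[2]+.0052,60)
E
```

```text
[103. 131. 147. 215. 219.]
tcp [0.53687522 0.32474327 0.20501784]
[ 215  214  131  126 7441] box [0.5049513  0.29050282] [0.5674374  0.35646096] circ 0.5358748435974121 0.3232556879520416 0.03330802544951439
[ 216  222  128   92 2959] box [0.50575036 0.30611807] [0.56605494 0.3527226 ] circ 0.5359994769096375 0.3228311836719513 0.03112521953880787
[ 216  223  127   91 2696] box [0.5059121  0.30615303] [0.5655816  0.35228375] circ 0.5361312031745911 0.3224099278450012 0.03079206682741642
[ 215  214  131  126 7441] box [0.50300175 0.28416294] [0.5693108  0.35415635] circ 0.5358172059059143 0.3189195990562439 0.03533967584371567
```

carry_out([
  [[-0.4, 0.03, 0, 0, 0, 0], [-0.8, 0.06, 0, 0, 0, 0], [-0.9, 0.068, 0.03, 0, 0, 0], [-0.9, 0.068, 0.03, 0, 0, 0], [-0.9, 0.068, 0.03, 0, 0, 0], [-0.9, 0.068, 0.03, 0, 0, 0], [-0.9, 0.068, 0.03, 0, 0, 0], [-0.9, 0.068, 0.03, 0, 0, 0], [-0.9, 0.068, 0.03, 0, 0, 0], [-0.6, 0.045, 0.03, 0, 0, 0], [-0.4, 0.03, 0.03, 0, 0, 0], [0, 0, 0, 0, 0, 0], [0, 0, 0, 0, 0, 0], [0, 0, 0, 0, 0, 0]],
])

```text
clock: 6.97
position: [0.5556, -0.0163, 0.1894]
ee_rot: [0.712, 0.702, -0.0, -0.001]
ft_force: [0.6, 0.6, -0.0]
grip_width: 0.714
grasp_force: 33.5
```

```bash
python3 - <<'E'
from h import *
to(.556,-.0175,.145)
E
```

```text
at [ 0.5556 -0.0163  0.1894] yaw 89.14 tilt [-0.001  0.001 -1.   ] units [-0.03   0.011  1.11 ] t 6.9667 q [ 0.6   0.3  -0.77  1.67  0.22  1.26 -0.23]
```

carry_out([
  [[-0.03, 0.01, 0.4, 0, 0, 0], [0, 0, 0.5, 0, 0, 0], [0, 0, 0.3, 0, 0, 0], [0, 0, 0.1, 0, 0, 0], [0, 0, 0.05, 0, 0, 0], [0, 0, 0, 0, 0, 0], [0, 0, 0, 0, 0, 0]],
])

```text
clock: 7.55
position: [0.557, -0.0184, 0.1369]
ee_rot: [0.713, 0.701, 0.0, 0.0]
ft_force: [0.8, 0.5, -0.9]
grip_width: 0.717
grasp_force: 33.5
```

carry_out([
  [[0, 0, 0.04, 0, 0, 0], [0, 0, 0.04, 0, 0, 0], [0, 0, 0, 0, 0, 0], [0, 0, 0, 0, 0, 0]],
])

```text
clock: 7.88
position: [0.5566, -0.0188, 0.133]
ee_rot: [0.713, 0.701, 0.0, 0.0]
ft_force: [1.5, 0.5, -0.9]
grip_width: 0.718
grasp_force: 33.5
```

carry_out([
  [[0, 0, 0.04, 0, 0, 0], [0, 0, 0.03, 0, 0, 0], [0, 0, 0, 0, 0, 0], [0, 0, 0, 0, 0, 0]],
])

```text
clock: 8.22
position: [0.5565, -0.0187, 0.13]
ee_rot: [0.713, 0.701, -0.0, -0.0]
ft_force: [0.8, -0.1, -0.2]
grip_width: 0.718
grasp_force: 33.5
```

```bash
python3 - <<'E'
from h import *
a,p=snap('wrist','w4')
for _ in range(1):to(.556,-.0175,.128)
cv2.imwrite('pics/w4b.png',cv2.resize(a[130:400,140:440][:,:,::-1],(667,600),interpolation=cv2.INTER_CUBIC))
E
```

```text
at [ 0.5565 -0.0187  0.1301] yaw 89.06 tilt [-0. -0. -1.] units [ 0.031 -0.014  0.052] t 8.2667 q [ 0.58  0.36 -0.75  1.74  0.27  1.15 -0.26]
```

View pics/w4b.png

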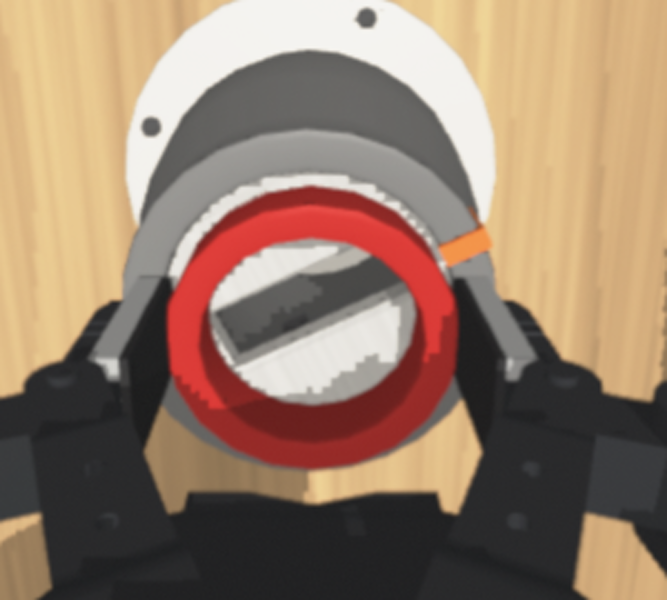

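The ring sits over the recess with the slot visible through it. A pale crescent of floor shows on the +y side (image rows 174–186), so I'll calculate the offset.

```bash
python3 - <<'E'
from h import *
a,p=load('w4');k=300/667
W=lambda X,Y:((X+.5)*k-.5+140,(Y+.5)*k-.5+130)
print('recess far edge',at(p,*W(312,174),.13));print('rim outer far',at(p,*W(312,129),.13))
for z in(.127,.129,.131):print('ring far low',z,at(p,*W(312,186),z)[1])
for z in(.143,.145):print('ring top far',at(p,*W(312,206),z)[:2],'L/R',at(p,*W(168,320),z)[:2],at(p,*W(456,320),z)[:2],'inner far',at(p,*W(312,239),z)[1])
print('rim outer L',at(p,*W(123,270),.13),'R',at(p,*W(497,270),.13),'mark',at(p,*W(466,244),.13))
E
```

```text
recess far edge [0.55644438 0.01293724 0.13      ]
rim outer far [0.55661281 0.02298954 0.13      ]
ring far low 0.127 0.009326174389532219
ring far low 0.129 0.009903847945786817
ring far low 0.131 0.010481521502041423
ring top far [0.55639898 0.00972955] L/R [ 0.52525283 -0.0152977 ] [ 0.58668664 -0.01631345] inner far 0.0026095711145037517
ring top far [0.55641102 0.01037161] L/R [ 0.52574032 -0.01427361] [ 0.58623635 -0.01527384] inner far 0.003360317237367308
rim outer L [ 0.51270546 -0.00914714  0.13      ] R [ 0.59849404 -0.01056545  0.13      ] mark [ 0.59107122 -0.00406872  0.13      ]
```

carry_out([
  [[0.035, -0.01, 0, 0, 0, 0], [0, 0, 0, 0, 0, 0], [0, 0, 0.03, 0, 0, 0], [0, 0, 0.03, 0, 0, 0], [0, 0, 0, 0, 0, 0], [0, 0, 0, 0, 0, 0]],
])

```text
clock: 8.77
position: [0.5563, -0.0173, 0.1278]
ee_rot: [0.713, 0.701, 0.0, 0.0]
ft_force: [-0.9, 0.2, 2.2]
grip_width: 0.718
grasp_force: 33.7
```

carry_out([
  [[0, 0, 0.025, 0, 0, 0], [0, 0, 0.025, 0, 0, 0], [0, 0, 0, 0, 0, 0], [0, 0, 0, 0, 0, 0]],
])

```text
clock: 9.1
position: [0.5563, -0.0173, 0.1276]
ee_rot: [0.713, 0.701, -0.0, 0.001]
ft_force: [-10.2, -0.5, 21.8]
grip_width: 0.716
grasp_force: 35.6
```

carry_out([
  [[0, 0, -0.05, 0, 0, 0], [0, 0, 0, 0, 0, 0]],
])

```text
clock: 9.27
position: [0.5564, -0.0174, 0.1281]
ee_rot: [0.713, 0.701, 0.0, 0.0]
ft_force: [0.2, -0.9, -0.5]
grip_width: 0.719
grasp_force: 33.5
```

carry_out([
  [[0, 0, 0, 0, 0, 0], [0, 0, 0, 0, 0, 0], [0, 0, 0, 0, 0, 0], [0, 0, -0.2, 0, 0, 0], [0, 0, -0.6, 0, 0, 0], [0, 0, -0.8, 0, 0, 0], [0, 0, -0.8, 0, 0, 0], [0, 0, -0.8, 0, 0, 0], [0, 0, 0, 0, 0, 0], [0, 0, 0, 0, 0, 0]],
], hand=-1)

```text
clock: 10.1
position: [0.5571, -0.0171, 0.2579]
ee_rot: [0.713, 0.701, 0.001, 0.002]
ft_force: [0.4, -0.1, -1.4]
grip_width: 0.999
grasp_force: 0.0
```

```bash
python3 - <<'E'
from h import *
a,p=snap('wrist','w5')
to(.541,-.295,.26)
cv2.imwrite('pics/w5b.png',cv2.resize(a[100:340,150:420][:,:,::-1],(675,600),interpolation=cv2.INTER_CUBIC))
E
```

```text
at [ 0.5563 -0.0173  0.2561] yaw 89.06 tilt [ 0.001 -0.    -1.   ] units [-6.947 -0.269 -0.094] t 10.15 q [ 0.61  0.25 -0.78  1.58  0.18  1.39 -0.2 ]
```

View pics/w5b.png

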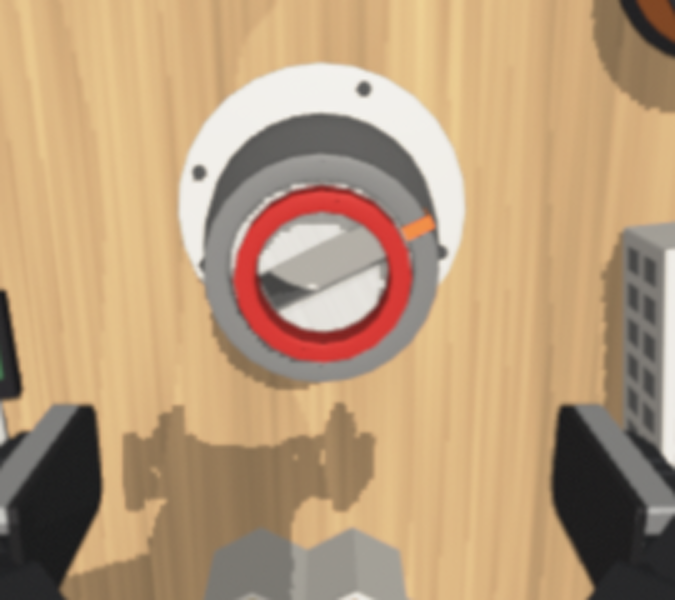

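The ring lies flat in the recess and is concentric to the eye: ring spans columns 234–412, rim spans 205–439, and the mark is at (418,229). I'll check the numbers and go to the hand.

```bash
python3 - <<'E'
from h import *
a,p=load('w5');k=.4
W=lambda X,Y:((X+.5)*k-.5+150,(Y+.5)*k-.5+100)
for z in(.141,.145):print('ring',[at(p,*W(*x),z)[:2].round(4) for x in((234,274),(412,274),(323,189),(323,361))])
print('rim',[at(p,*W(*x),.13)[:2].round(4) for x in((205,268),(439,268),(322,153),(322,382))],'mark',at(p,*W(418,229),.13))
E
```

```text
ring [array([ 0.5243, -0.0176]), array([ 0.5874, -0.0188]), array([0.5564, 0.0121]), array([ 0.5553, -0.0513])]
ring [array([ 0.5248, -0.0166]), array([ 0.587 , -0.0176]), array([0.5564, 0.0127]), array([ 0.5553, -0.0496])]
rim [array([ 0.5124, -0.0182]), array([ 0.5986, -0.0197]), array([0.5562, 0.0232]), array([ 0.5546, -0.0643])] mark [ 0.59063325 -0.00486145  0.13      ]
```

carry_out([
  [[-0.4, -0.015, -0.01, 0, 0, 0], [-0.8, -0.03, -0.01, 0, 0, 0], [-0.9, -0.035, -0.01, 0, 0, 0], [-0.9, -0.035, -0.01, 0, 0, 0], [-0.9, -0.035, -0.01, 0, 0, 0], [-0.9, -0.035, -0.01, 0, 0, 0], [-0.9, -0.035, -0.01, 0, 0, 0], [-0.8, -0.03, -0.01, 0, 0, 0], [-0.4, -0.015, 0, 0, 0, 0], [0, 0, 0, 0, 0, 0], [0, 0, 0, 0, 0, 0]],
])

```text
clock: 11.07
position: [0.5406, -0.293, 0.2575]
ee_rot: [0.713, 0.701, 0.0, -0.001]
ft_force: [1.1, 0.5, -1.1]
grip_width: 0.999
grasp_force: 0.0
```

carry_out([
  [[0, 0, 0, 0, 0, -1], [0, 0, 0, 0, 0, -1], [0, 0, 0, 0, 0, -1], [0, 0, 0, 0, 0, -1], [0, 0, 0, 0, 0, -1], [0, 0, 0, 0, 0, -1], [0, 0, 0, 0, 0, -1], [0, 0, 0, 0, 0, -1], [0, 0, 0, 0, 0, -1], [0, 0, 0, 0, 0, -1], [0, 0, 0, 0, 0, -1], [0, 0, 0, 0, 0, -1], [0, 0, 0, 0, 0, -1], [0, 0, 0, 0, 0, 0], [0, 0, 0, 0, 0, 0]],
])

```text
clock: 12.32
position: [0.5414, -0.2913, 0.2587]
ee_rot: [0.113, 0.994, 0.0, -0.0]
ft_force: [0.1, 0.2, 0.1]
grip_width: 0.999
grasp_force: 0.0
```

```bash
python3 - <<'E'
from h import *
a,p=snap('wrist','w6')
to(.541,-.295,.26)
cv2.imwrite('pics/w6b.png',cv2.resize(a[:,:,::-1],(800,600),interpolation=cv2.INTER_CUBIC))
E
```

```text
at [ 0.5413 -0.2917  0.2588] yaw 166.96 tilt [-0.  0. -1.] units [-0.01  -0.082 -0.03 ] t 12.3667 q [ 1.05  0.41 -0.84  1.41  0.31  1.45  1.56]
```

View pics/w6b.png

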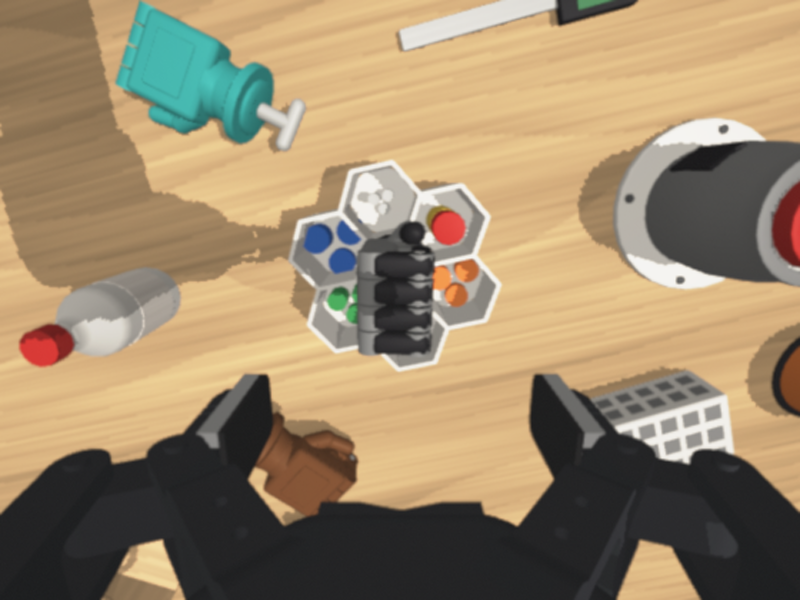

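The tool is already square to the hand. The fist spans columns 358–435 and rows 245–355, with the thumb at the top (tool +x) and the finger fronts to the right (tool +y).

```bash
python3 - <<'E'
from h import *
a,p=load('w6');k=.7
W=lambda X,Y:((X+.5)*k-.5,(Y+.5)*k-.5)
for z in(.145,.161):print(z,[at(p,*W(*x),z)[:2].round(4) for x in((358,300),(434,300),(396,246),(396,354))],at(p,*W(396.5,301),z))
# organiser centre from opposite outer vertices at z .06
v=[(391,161),(344,180),(489,217),(498,293),(404,370),(446,338),(290,251),(308,309)]
print([at(p,*W(*x),.06)[:2].round(4) for x in v])
to(.541,-.295,.131)
E
```

```text
0.145 [array([ 0.5366, -0.3161]), array([ 0.5471, -0.2707]), array([ 0.5095, -0.2859]), array([ 0.5765, -0.3015])] [ 0.54253208 -0.29326007  0.145     ]
0.161 [array([ 0.5327, -0.3135]), array([ 0.5425, -0.271 ]), array([ 0.5073, -0.2852]), array([ 0.5701, -0.2999])] [ 0.53823547 -0.29210816  0.161     ]
[array([ 0.4584, -0.2786]), array([ 0.4638, -0.3165]), array([ 0.5157, -0.2142]), array([ 0.5773, -0.2175]), array([ 0.6264, -0.3071]), array([ 0.6059, -0.2664]), array([ 0.5064, -0.3722]), array([ 0.5557, -0.3717])]
at [ 0.5413 -0.2917  0.2588] yaw 166.96 tilt [-0.  0. -1.] units [-0.011 -0.083  3.195] t 12.3667 q [ 1.05  0.41 -0.84  1.41  0.31  1.45  1.56]
```

carry_out([
  [[0.03, 0, 0.4, 0, 0, 0], [0, 0, 0.8, 0, 0, 0], [0, 0, 0.8, 0, 0, 0], [0, 0, 0.8, 0, 0, 0], [0, 0, 0.5, 0, 0, 0], [0, 0, 0.34, 0, 0, 0], [0, 0, 0, 0, 0, 0], [0, 0, 0, 0, 0, 0]],
])

```text
clock: 13.03
position: [0.5402, -0.2925, 0.1138]
ee_rot: [0.113, 0.994, 0.0, 0.0]
ft_force: [1.4, -0.8, 0.8]
grip_width: 1.0
grasp_force: 0.0
```

carry_out([
  [[0, 0, 0, 0, 0, 0], [0, 0, 0, 0, 0, 0], [0, 0, 0, 0, 0, 0], [0, 0, 0, 0, 0, 0], [0, 0, 0, 0, 0, 0], [0, 0, 0, 0, 0, 0], [0, 0, 0, 0, 0, 0], [0, 0, 0, 0, 0, 0]],
], hand=1, force=80)

```text
clock: 13.7
position: [0.5406, -0.2933, 0.1147]
ee_rot: [0.113, 0.994, -0.001, 0.001]
ft_force: [-1.4, -0.9, 5.7]
grip_width: 0.526
grasp_force: 80.4
```

```bash
python3 - <<'E'
from h import *
to(.541,-.295,.22);print(get_obs()['torque'],get_obs()['ft_force'])
E
```

```text
at [ 0.5406 -0.2933  0.1147] yaw 167.04 tilt [ 0.002 -0.001 -1.   ] units [-0.025 -0.042 -2.632] t 13.7 q [ 1.03  0.52 -0.8   1.6   0.39  1.19  1.5 ]
[0.16576152 0.1688994  0.02887642] [-1.38585893 -0.91490734  5.73202167]
```

carry_out([
  [[0, 0, -0.3, 0, 0, 0], [0, 0, -0.6, 0, 0, 0], [0, 0, -0.8, 0, 0, 0], [0, 0, -0.8, 0, 0, -0.25], [0, 0, -0.8, 0, 0, -1], [0, 0, -0.5, 0, 0, -1], [0, 0, 0, 0, 0, -1], [0, 0, 0, 0, 0, -1], [0, 0, 0, 0, 0, -1], [0, 0, 0, 0, 0, -1], [0, 0, 0, 0, 0, 0], [0, 0, 0, 0, 0, 0]],
])

```text
clock: 14.7
position: [0.5398, -0.2928, 0.2657]
ee_rot: [-0.211, 0.977, 0.0, 0.0]
ft_force: [-0.1, -0.7, -3.6]
grip_width: 0.535
grasp_force: 82.0
```

```bash
python3 - <<'E'
from h import *
to(.5565,-.0201,.265);o=get_obs();print(o['torque'],o['ft_force'],o['grip_width'])
E
```

```text
at [ 0.5398 -0.2928  0.2657] yaw -155.62 tilt [ 0.  0. -1.] units [-3.195  6.037  0.019] t 14.7 q [ 1.12  0.45 -0.96  1.4   0.36  1.48  2.18]
[-0.0029063  -0.02443909 -0.03254642] [-0.07189719 -0.73973784 -3.62990374] 0.5352064080727214
```

carry_out([
  [[-0.16, 0.3, 0, 0, 0, 0], [-0.32, 0.6, 0, 0, 0, 0], [-0.4, 0.76, 0, 0, 0, 0], [-0.4, 0.76, 0, 0, 0, 0], [-0.4, 0.76, 0, 0, 0, 0], [-0.4, 0.76, 0, 0, 0, 0], [-0.4, 0.76, 0, 0, 0, 0], [-0.4, 0.76, 0, 0, 0, 0], [-0.2, 0.38, 0, 0, 0, 0], [-0.11, 0.2, 0, 0, 0, 0], [0, 0, 0, 0, 0, 0], [0, 0, 0, 0, 0, 0], [0, 0, 0, 0, 0, 0]],
])

```text
clock: 15.78
position: [0.5555, -0.022, 0.2651]
ee_rot: [-0.211, 0.977, -0.0, -0.0]
ft_force: [0.2, 0.7, -2.7]
grip_width: 0.53
grasp_force: 82.0
```

```bash
python3 - <<'E'
from h import *
to(.5565,-.0201,.265)
a,p=snap('wrist','w7');b,q=snap('scene','s7');t,r=snap('top','t7')
# predicted pixels
o=get_obs();x,y,z=o['position'];print('tcp',x,y,z)
c=.0547
c1=cv2.resize(b[100:250,190:340],(600,600),interpolation=cv2.INTER_CUBIC)
# mosaics: scene 600x600 left, wrist small right
w=cv2.resize(a[210:420,140:420],(200,150));M=np.zeros((600,800,3),np.uint8);M[:,:600]=c1;M[:150,600:]=w;M[150:350,600:]=cv2.resize(t[160:220,280:340],(200,200))
cv2.imwrite('pics/m7.png',M[:,:,::-1])
for n,dz in(('cuff_under',-c),('cuff_top',-c+.008),('key',-c-.032)):print(n,proj(q,[x,y,z+dz]))
E
```

```text
at [ 0.5555 -0.022   0.2651] yaw -155.62 tilt [-0.    -0.001 -1.   ] units [-0.041  0.033  0.003] t 15.7833 q [ 0.84  0.33 -1.08  1.55  0.29  1.43  1.74]
tcp 0.5555568596776134 -0.021642413816983033 0.26515540439432717
cuff_under [[259.63738662 193.54944651]]
cuff_top [[259.56245825 191.42329385]]
key [[259.93026198 201.82192714]]
```

View pics/m7.png

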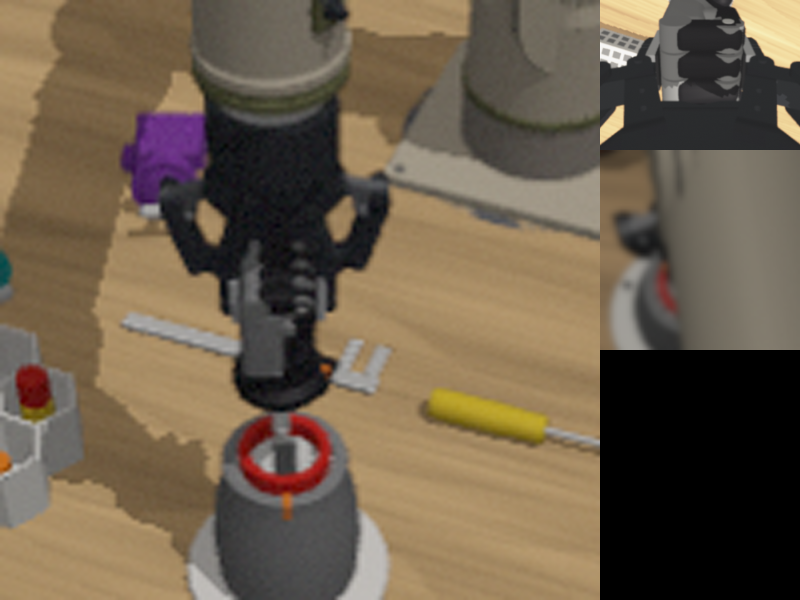

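In the scene view the upright hand hangs over the ring. Its cuff spans columns 236–332, the ring 238–330, and the stem is at about 281, so cross-slot alignment looks close. I'll put numbers on that.

```bash
python3 - <<'E'
from h import *
b,q=load('s7')
h=cv2.cvtColor(b,cv2.COLOR_BGR2HSV);m=((h[...,0]<6)|(h[...,0]>172))&(h[...,1]>140)&(h[...,2]>60);m[:195]=0;m[230:]=0;m[:,:240]=0;m[:,285:]=0
y,x=np.nonzero(m);print('ring ext',x.min(),x.max(),y.min(),y.max())
print('pred ring top c',proj(q,[.5555,-.0205,.141]),proj(q,[[.5555,-.0205,.130]]))
g=h[...,2];
for r in (187,189,191,193,195,197,199,201,203,205,207): print(r,g[r,244:280])
E
```

```text
ring ext 250 272 204 223
pred ring top c [[260.65380529 211.15892133]] [[260.74503106 213.78266249]]
187 [134 158 170 168 165 142  86  64  65  74  69  72  73  70  73  73  64  30
  22  17  21  24  34  28  37 112 156 166 163 162 159 151 158 167 171 159]
189 [161 160 162 144  93  47  41  60  66  68  72  72  70  71  71  75  65  36
  21  20  30  33  30  25  28  32  44  63  81 120 145 162 167 169 159 147]
191 [176 176 175 160 113  14  42  59  67  72  69  72  71  71  71  76  60  40
  31  17  22  14  26  24  24  28 120 141  90  32 100 148 170 164 156 169]
193 [175 173 172 150  76  25  33  50  66  70  68  73  71  72  78  86  68  13
  23  20  21  21  22  17  27  34  46  78  69 120 156 158 158 158 165 168]
195 [168 169 170 147  80   9  20  24  20  17  14  19  20  13  17  20  23  24
  13  24  20  21  28  37  41  33  27  32  58 109 139 160 166 162 160 162]
197 [168 167 167 164 141  71   9  20  19  13  22  16  23  22  25  28  24  31
  40  48  54  46  39  39  35  27  13  69 139 166 163 163 142 112 109 111]
199 [171 171 171 171 171 144  71  23  20  27  33  31  33  38  38  39  48  50
  52  52  53  48  28  22  42 106 151 169 168 168 166 164 163 164 164 162]
201 [168 166 169 171 172 172 170 167 142  79  41  19  22  21  18  26  25  21
  22  23  11  72  97 141 166 169 167 166 168 169 169 170 169 169 168 168]
203 [174 173 174 173 173 167 168 166 172 171 158 124 107  84  98  95  99 101
 126 135 124 122 126 143 163 168 170 170 171 170 171 170 168 167 164 166]
205 [173 175 176 175 175 175 158 117  87  87 100 114 114 109 103 113 114 104
 121 142 155 164 166 163 150 125 116 137 159 165 169 168 169 171 171 171]
207 [171 171 168 162 133  85  77  98 113 115 100  89  90  86  95 123 144 135
 115 105 101 100  97 120 153 165 153 126 111 132 160 170 169 167 167 166]
```

```bash
python3 - <<'E'
from h import *
b,q=load('s7');a=np.linspace(0,6.283,200)
C=lambda x,y,z,r:proj(q,np.c_[x+r*np.cos(a),y+r*np.sin(a),0*a+z])
for n,P in(('ring top',C(.5555,-.0205,.141,.032)),('ring rimlevel',C(.5555,-.0205,.13,.032)),('cuff bot',C(.5555,-.0217,.2651-.0547,.031)),('cuff bot at target',C(.5555,-.0205,.2651-.0547,.031))):print(n,P.min(0),P.max(0))
g=cv2.cvtColor(b,cv2.COLOR_BGR2HSV)[...,2]
print(g[194:208,256:266])
print(proj(q,[[.5555,-.0217,.21],[.5646,-.0175,.21]]))
m=b[200:228,256:266,2].astype(int)-b[200:228,256:266,1];print(m[:,2:8].mean(1).round())
E
```

```text
ring top [248.89500052 202.4405702 ] [272.40170212 220.20655066]
ring rimlevel [249.07295928 205.07963301] [272.40646786 222.81108341]
cuff bot [247.68064431 185.02149608] [271.55963609 202.39763222]
cuff bot at target [248.102698   185.14281831] [271.98760025 202.52838063]
[[ 39  33  33  39  34  14  12  24  22  28]
 [ 20  13  17  20  23  24  13  24  20  21]
 [ 26  23  23  25  19  14  25  20  23  36]
 [ 23  22  25  28  24  31  40  48  54  46]
 [ 29  36  37  39  42  48  51  51  51  48]
 [ 33  38  38  39  48  50  52  52  53  48]
 [ 37  32  41  44  48  46  43  39  23  25]
 [ 22  21  18  26  25  21  22  23  11  72]
 [ 57  44  23  23  17  25  38  54 120 155]
 [107  84  98  95  99 101 126 135 124 122]
 [105 107 104 114 110 108 141 164 163 163]
 [114 109 103 113 114 104 121 142 155 164]
 [ 99  88 103 110 113 103 105 111 111 116]
 [ 90  86  95 123 144 135 115 105 101 100]]
[[259.62986723 193.64895357]
 [259.7378956  196.47100073]]
[  1.  -0.  -2.  20.  36.  29.  23.  26.  33.   4.   2.   0.  -1.   0.
   0.   1.   0.  -1.  57. 129. 124.  99.  93.  73.  34.  32.  28.  21.]
```

carry_out([
  [[-0.03, 0.02, 0.2, 0, 0, 0], [0, 0, 0.4, 0, 0, 0], [0, 0, 0.3, 0, 0, 0], [0, 0, 0.15, 0, 0, 0], [0, 0, 0.05, 0, 0, 0], [0, 0, 0, 0, 0, 0]],
])

```text
clock: 16.43
position: [0.5561, -0.0189, 0.2208]
ee_rot: [-0.213, 0.977, 0.0, -0.0]
ft_force: [0.8, -0.3, -2.6]
grip_width: 0.528
grasp_force: 82.0
```

carry_out([
  [[0, 0, 0.07, 0, 0, 0], [0, 0, 0.07, 0, 0, 0], [0, 0, 0.07, 0, 0, 0], [0, 0, 0, 0, 0, 0], [0, 0, 0, 0, 0, 0]],
])

```text
clock: 16.85
position: [0.5563, -0.0189, 0.2129]
ee_rot: [-0.213, 0.977, -0.0, -0.0]
ft_force: [-0.0, -0.2, -2.6]
grip_width: 0.528
grasp_force: 82.0
```

carry_out([
  [[0, 0, 0.08, 0, 0, 0], [0, 0, 0.08, 0, 0, 0], [0, 0, 0.08, 0, 0, 0], [0, 0, 0.08, 0, 0, 0], [0, 0, 0, 0, 0, 0], [0, 0, 0, 0, 0, 0]],
])

```text
clock: 17.35
position: [0.5563, -0.0188, 0.1999]
ee_rot: [-0.213, 0.977, 0.0, -0.0]
ft_force: [-0.6, -0.1, -1.8]
grip_width: 0.525
grasp_force: 82.0
```

carry_out([
  [[0, 0, 0.04, 0, 0, 0], [0, 0, 0.04, 0, 0, 0], [0, 0, 0, 0, 0, 0], [0, 0, 0, 0, 0, 0]],
])

```text
clock: 17.68
position: [0.5563, -0.0188, 0.1968]
ee_rot: [-0.213, 0.977, -0.0, -0.0]
ft_force: [-0.0, 0.2, -3.1]
grip_width: 0.531
grasp_force: 81.9
```

carry_out([
  [[0, 0, 0.03, 0, 0, 0], [0, 0, 0.02, 0, 0, 0], [0, 0, 0, 0, 0, 0], [0, 0, 0, 0, 0, 0]],
])

```text
clock: 18.02
position: [0.5566, -0.0187, 0.1958]
ee_rot: [-0.213, 0.977, -0.0, 0.0]
ft_force: [-1.9, -0.3, 4.5]
grip_width: 0.531
grasp_force: 82.1
```

carry_out([
  [[0, 0, 0, 0, 0, 0.3], [0, 0, 0, 0, 0, 0.6], [0, 0, 0, 0, 0, 0.6], [0, 0, 0, 0, 0, 0.6], [0, 0, 0, 0, 0, 0.6], [0, 0, 0, 0, 0, 0.3], [0, 0, 0, 0, 0, 0]],
])

```text
clock: 18.6
position: [0.5567, -0.0186, 0.1957]
ee_rot: [-0.057, 0.998, -0.0, 0.001]
ft_force: [-1.2, 0.7, 5.7]
grip_width: 0.529
grasp_force: 82.3
```

```bash
python3 - <<'E'
from h import *
to(.5565,-.0188,.1957);o=get_obs();print(o['torque'],o['ft_force'])
E
```

```text
at [ 0.5567 -0.0186  0.1957] yaw -173.51 tilt [ 0.001 -0.    -1.   ] units [ 0.005 -0.005  0.   ] t 18.6 q [ 0.77  0.36 -1.    1.65  0.31  1.3   1.4 ]
[ 0.22701707  0.31150065 -0.02596059] [-1.22631658  0.69471078  5.73224759]
```

Turning freely with low force; I'll continue the remaining 12 units.

carry_out([
  [[0, 0, 0, 0, 0, 0.4], [0, 0, 0, 0, 0, 0.8], [0, 0, 0, 0, 0, 0.8], [0, 0, 0, 0, 0, 0.8], [0, 0, 0, 0, 0, 0.8], [0, 0, 0, 0, 0, 0.8], [0, 0, 0, 0, 0, 0.8], [0, 0, 0, 0, 0, 0.8], [0, 0, 0, 0, 0, 0], [0, 0, 0, 0, 0, 0]],
])

```text
clock: 19.43
position: [0.557, -0.0185, 0.1957]
ee_rot: [0.252, 0.968, 0.0, 0.001]
ft_force: [-0.3, 1.0, 6.5]
grip_width: 0.526
grasp_force: 82.3
```

carry_out([
  [[0, 0, 0, 0, 0, 0.8], [0, 0, 0, 0, 0, 0.8], [0, 0, 0, 0, 0, 0.8], [0, 0, 0, 0, 0, 0.8], [0, 0, 0, 0, 0, 0.8], [0, 0, 0, 0, 0, 0.8], [0, 0, 0, 0, 0, 0.8], [0, 0, 0, 0, 0, 0.4], [0, 0, 0, 0, 0, 0], [0, 0, 0, 0, 0, 0]],
])

```text
clock: 20.27
position: [0.5566, -0.0184, 0.1957]
ee_rot: [0.539, 0.843, 0.0, 0.0]
ft_force: [-3.1, 0.8, 7.8]
grip_width: 0.527
grasp_force: 82.8
```

```bash
python3 - <<'E'
from h import *
to(.5565,-.0188,.1957);o=get_obs();print(o['torque'],o['ft_force'])
E
```

```text
at [ 0.5566 -0.0184  0.1957] yaw 114.81 tilt [ 0.001 -0.    -1.   ] units [-0.007 -0.007 -0.   ] t 20.2667 q [ 0.62  0.3  -0.79  1.66  0.22  1.27  0.22]
[0.284932   0.50492843 0.02698927] [-3.07542467  0.75071887  7.77748491]
```

carry_out([
  [[0, 0, 0, 0, 0, 0], [0, 0, 0, 0, 0, 0], [0, 0, 0, 0, 0, 0], [0, 0, 0, 0, 0, 0], [0, 0, 0, 0, 0, 0], [0, 0, -0.3, 0, 0, 0], [0, 0, -0.7, 0, 0, 0], [0, 0, -0.9, 0, 0, 0], [0, 0, -0.9, 0, 0, 0], [0, 0, -0.9, 0, 0, 0], [0, 0, 0, 0, 0, 0], [0, 0, 0, 0, 0, 0], [0, 0, 0, 0, 0, 0]],
], hand=-1)

```text
clock: 21.35
position: [0.5562, -0.0188, 0.3431]
ee_rot: [0.54, 0.841, -0.0, 0.0]
ft_force: [0.1, 0.4, 0.0]
grip_width: 1.004
grasp_force: 0.0
```

```bash
python3 - <<'E'
from h import *
a,p=snap('wrist','w8');b,q=snap('scene','s8');to(.5565,-.0188,.1957)
for n,im,P in(('wrist',a,p),('scene',b,q)):
    h=cv2.cvtColor(im,cv2.COLOR_RGB2HSV);o=((abs(h[...,0].astype(int)-10)<7)&(h[...,1]>150)&(h[...,2]>90)).astype(np.uint8)
    k,l,st,c=cv2.connectedComponentsWithStats(o);e=proj(P,[[.5555+.031*np.cos(.428),-.0205+.031*np.sin(.428),.145],[.5555+.039*np.cos(.428),-.0205+.039*np.sin(.428),.13]])
    print(n,'expected cuffmark, rimmark',e.round(1))
    for i in range(1,k):
        if st[i,4]>4 and np.linalg.norm(c[i]-e.mean(0))<40: print(st[i],c[i].round(1),at(P,*c[i],.145),at(P,*c[i],.13))
M=np.zeros((500,800,3),np.uint8);M[:,:400]=cv2.resize(b[120:245,210:310],(400,500),interpolation=cv2.INTER_CUBIC);M[:300,400:]=cv2.resize(a,(400,300));cv2.imwrite('pics/m8.png',M[:,:,::-1])
E
```

```text
at [ 0.5558 -0.019   0.342 ] yaw 114.57 tilt [-0.002 -0.    -1.   ] units [-0.006  0.023  3.658] t 21.45 q [ 0.63  0.23 -0.8   1.42  0.16  1.56  0.26]
wrist expected cuffmark, rimmark [[306.3 190.7]
 [312.  188.1]]
[307 187   9   7  31] [310.3 188.5] [ 0.58670336 -0.0034075   0.145     ] [ 0.58933033 -0.00555002  0.13      ]
scene expected cuffmark, rimmark [[260.9 219. ]
 [261.1 224.8]]
[260 217   3   4  11] [260.9 218.6] [ 0.58269944 -0.00808053  0.145     ] [ 0.57130073 -0.013292    0.13      ]
[260 223   3   7  14] [261.4 225.9] [0.60503935 0.00269582 0.145     ] [ 0.59403578 -0.00232504  0.13      ]
```

View pics/m8.png

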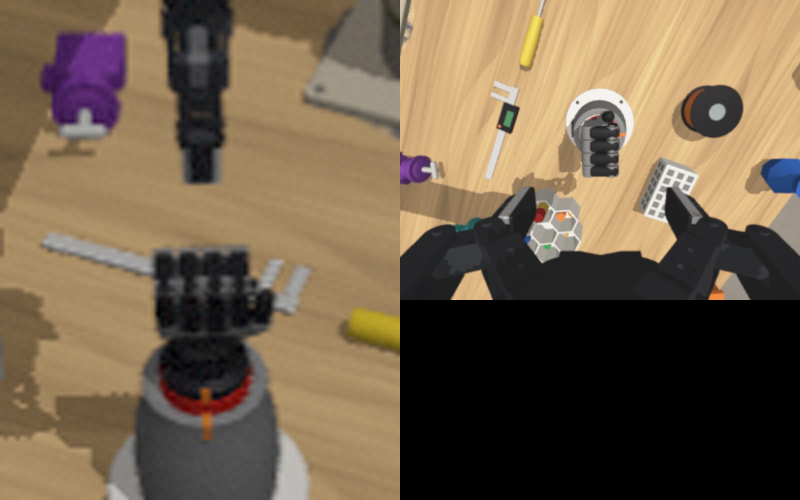

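The hand stands upright on the ring with its palm facing the rim mark. The cuff mark is at (260.9,218.6) where (260.9,219.0) was expected, directly above the rim mark at (261.4,225.9). The gripper is clear, so I'm handing in.

```bash
python3 -c "
from h import *
print(hand_in())"
```

```text
the job is handed in; nothing more can be done
None
```

The job is done and handed in at about 21 s on the clock: the red ring lies in the recess, and the hand is keyed and turned with its orange mark at the rim's mark, released and standing; no verdict was returned.

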